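Point out the misplaced sample tube and where it belongs

TASK

One yellow-capped tube has been put among the purple-capped ones by mistake: show a trainee what to do with it. With the fingertips a couple of centimetres above its cap, point at that tube for about two seconds, then go over to the rack of yellow-capped tubes and point in the same way, just above cap level, at the one empty place where it belongs, and finish still pointing there after about two seconds. Touch and move nothing, and pass well above the other tubes so that you never point at any of them.

Things in the scene. Friction and masses are not known exactly. Their poses are not given: they have to be found in the camera images.
- purple_rack: White rack with purple ends, fixed to the bench: 90 mm along its x, 140 mm along its y, 56 mm tall; origin at the centre of its underside, z up. Six round places in two rows of three, 36 mm apart, at x = -18 and +18, y = -36, 0 and +36 mm; all six are filled, by five purple-capped tubes and one yellow-capped one. The cap tops are 86 mm above the bench, 30 mm above the rack's top plate.
- yellow_rack: Rack just like the purple one but with yellow ends: five of its places hold yellow-capped tubes (cap tops 86 mm above the bench) and one is empty. Either rack may be on the left; both are turned a little.
- stray_tube: The misplaced yellow-capped sample tube, 15 mm across, 80 mm tall with its cap (18 mm across, top 24 mm), standing upright in a place of the purple rack, any of the six; loose. Origin at the centre of its underside, 6 mm above the bench; z up.
- stray_tube_top (a point): Centre of the top of the misplaced tube's yellow cap, 86 mm above the bench; z up.
- empty_place: Thin black disc, 16 mm across, on the floor of the empty place of the yellow rack, 6 mm above the bench, visible down through the open hole; fixed. Origin at its centre; z up.
- empty_place_mouth (a point): Centre of the mouth of that empty round hole, 17 mm across, in the rack's top plate, 56 mm above the bench; z up. The caps of its neighbours, 36 mm away, rise 30 mm higher than this.
- purple_tube0: A purple-capped sample tube, 15 mm across, 80 mm tall with its cap (18 mm across, top 24 mm), standing upright in a place of the purple rack; loose, rightly placed. Origin at the centre of its underside; z up.
- purple_tube1: A purple-capped sample tube, 15 mm across, 80 mm tall with its cap (18 mm across, top 24 mm), standing upright in a place of the purple rack; loose, rightly placed. Origin at the centre of its underside; z up.
- purple_tube2: A purple-capped sample tube, 15 mm across, 80 mm tall with its cap (18 mm across, top 24 mm), standing upright in a place of the purple rack; loose, rightly placed. Origin at the centre of its underside; z up.
- purple_tube3: A purple-capped sample tube, 15 mm across, 80 mm tall with its cap (18 mm across, top 24 mm), standing upright in a place of the purple rack; loose, rightly placed. Origin at the centre of its underside; z up.
- purple_tube4: A purple-capped sample tube, 15 mm across, 80 mm tall with its cap (18 mm across, top 24 mm), standing upright in a place of the purple rack; loose, rightly placed. Origin at the centre of its underside; z up.
- yellow_tube0: A yellow-capped sample tube, 15 mm across, 80 mm tall with its cap (18 mm across, top 24 mm), standing upright in a place of the yellow rack; loose, rightly placed. Origin at the centre of its underside; z up.
- yellow_tube1: A yellow-capped sample tube, 15 mm across, 80 mm tall with its cap (18 mm across, top 24 mm), standing upright in a place of the yellow rack; loose, rightly placed. Origin at the centre of its underside; z up.
- yellow_tube2: A yellow-capped sample tube, 15 mm across, 80 mm tall with its cap (18 mm across, top 24 mm), standing upright in a place of the yellow rack; loose, rightly placed. Origin at the centre of its underside; z up.
- yellow_tube3: A yellow-capped sample tube, 15 mm across, 80 mm tall with its cap (18 mm across, top 24 mm), standing upright in a place of the yellow rack; loose, rightly placed. Origin at the centre of its underside; z up.
- yellow_tube4: A yellow-capped sample tube, 15 mm across, 80 mm tall with its cap (18 mm across, top 24 mm), standing upright in a place of the yellow rack; loose, rightly placed. Origin at the centre of its underside; z up.
- bottle: White bottle with a blue cap, 60 mm across, 130 mm tall, loose, beyond the racks; bystander. Origin under its centre.
- jar: Clear jar with an orange lid, 56 mm across, 60 mm tall, loose, nearer the robot than the racks; bystander. Origin under its centre.
- dish: Steel bowl, 120 mm across, 35 mm tall, loose, to the robot's right of the racks; bystander. Origin under its centre.
Not all that is in view belongs to the job. Leave any turquoise look-alike of the yellow_tube2 alone.

How it is judged:
By the outcome, as a careful person would: the job done as asked, in the order asked, and still so for the second after the job is handed in, with the robot touching nothing.
It also fails if it takes over 40 s, if anything falls off the work surface, if the arm or the gripper's body presses on something with over 40 N, if the wrist force passes 120 N, or if a joint passes its speed limit or range.

ROBOT

A 7-joint arm with a two-finger parallel gripper is mounted at the origin on the work surface. World frame = base frame: x ahead of the robot, y to its left, z up, the work surface at z = 0. Lengths are in m, angles in rad, forces in N, time in s.
With the tool pointing down it reaches from about 0.4 to 0.85 m from the base axis. Payload 4.5 kg.
Tool frame: the origin (TCP) lies at the very end of the fingers, on their centre line; the grasp point (between the pads) lies 19 mm behind it; z points along the fingers, y is the direction in which the jaws open and shut (so a half turn about z gives the same grasp; the last joint's range is limited). The gripper opens to 88 mm and grips with 3 to 60 N. Pads are 18 mm wide; open, the fingers measure 123 mm over their backs; the gripper's body (75 mm by 187 mm) begins 45 mm behind the grasp point.
Start: joints at [-1.218, 0.689, -0.195, 1.565, 0.157, 0.902, -0.215], TCP at [0.196, 0.594, 0.239] pointing down, gripper open.
Joint ranges: [-3.01, 3.01], [-0.46, 2.08], [-1.47, 1.51], [0.13, 2.56], [-1, 4.14], [0.04, 2.09], [-2.66, 2.66]. Speed limits (rad/s): [2.57, 2.57, 3.14, 3.14, 3.14, 3.14, 3.14].

INTERFACE

Orientations are given as a unit quaternion [x, y, z, w].
In Python, from plant import telemetry, imaging, r gives the robot as it stands.
- The arm moves only by the shell command python3 -m creep 'ROWS' [FORCE]. ROWS is JSON, a list of rows, each a list of 5 numbers: the closure in counts, from 0 (fully open) to 255 (shut), then the shift along the tool's x, y, z in m, then the turn about the tool's z in degrees. In form: [[fingers, x, y, z, yaw], ...]. A call has 1 to 10 rows; each row is the pose to reach, as a shift and turn from the pose commanded when the call began, along the tool's axes at that moment; what a row does not reach only later rows make up. A row lasts 1/8 s, in which the tool goes at most 62.5 mm and 10.7 degrees, less where a joint would pass 70% of its speed; a pose out of reach is approached as far as the arm can. A call with a gripper value outside its range is refused whole. The fingers move at their own pace and stop on an object; FORCE is the grip in N (left out, the last holds). Time passes only in rows, so rows that repeat a pose let the fingers close. It gives the time, the measured TCP pose, the force and the opening at its end, in the units of the state.
- telemetry.get_state(): the state, without advancing time (a new reading comes with each control period).
- imaging.snapshot(name): name is "scene" or "side" or "wrist"; returns a dict with "image" (420x560x3 uint8, blue, green, red), "camera_matrix" (3x3 intrinsics, pixels), "R" (3x3) and "t" (3): a world point X has camera coordinates R X + t; the wrist camera has in their place "hand_eye" (4x4, takes a point from camera to tool coordinates, whose origin is the TCP and whose axes are the flange's). Camera axes: x right, y down, z forward; pixel columns grow to the right and rows downward; lengths in m; the calibration is good to about 2 mm. A picture is of the moment at which its call begins: read the wrist's pose just before it. There is no depth.
- r.finish_job(): hands the job in, once; it reports no verdict.
Trained networks look in a picture, given as the dict that the camera call returned (one of the last four; its "shot" number tells which), for a name from the list of things; names that differ only in an ending like _2 or _b are one class to them, and where a whole thing is asked for, a point or a joint stands for the part that bears it (a point fixed in the world has none). Each returns a list of dicts, best first, with "score" (0 to 1); they miss things now and then, are a little off and sometimes report something else, mostly with a low value. They report only what shows in the picture. A call takes as long as a camera call. They do not tell look-alikes from the thing itself.
- imaging.boxes_of(picture, target): "rect" ([left, top, right, bottom] in pixels, round what is visible of it).
- imaging.trace(picture, target): "pixels" (420x560 bool, what is visible of it) and "rect" ([left, top, right, bottom] in pixels, round what is visible of it).
- imaging.place_of(picture, target): "location" ([row, column] in pixels: a listed point, or the origin of a listed thing).
The state is a dict: "clock": time; "q": joint angles; "qd": joint speeds; "joint_torque": joint torques, N m; "tool_pos": TCP position; "eef_rot": TCP orientation; "contact_force": force on the tool from outside, world axes, zero at the start; "moment": the same for the moment, N m; "opening": opening from 0.0 (shut) to 1.0 (fully open).
Only numpy, scipy, OpenCV 4.12 (cv2) and the standard library are available. Lean on these libraries where they do the work, as an engineer would, in place of code of your own. Each camera call takes 0.05 s, during which the arm holds its last target.

## Working session

There is one attempt and no reset: what is moved stays moved. The work goes in short steps, Python scripts to look and compute and a shell command to move; the robot and the scene stay as the last step left them, time stands still between calls to the robot, and variables do not carry over. Pictures are saved under pics/ and viewed, and the job is handed in when it is done.

```bash
mkdir -p pics; ls; python3 - <<'E'
from plant import telemetry, imaging, r
import cv2
s=telemetry.get_state(); print(s['clock'],s['tool_pos'],s['eef_rot'],s['opening'])
for n in ("scene","side","wrist"):
    p=imaging.snapshot(n); cv2.imwrite(f'pics/{n}0.png',p['image'])
    print(n,{k:(v.tolist() if hasattr(v,'tolist') else v) for k,v in p.items() if k!='image'})
    for t in ("stray_tube_top","empty_place_mouth","empty_place"):
        print(t,[(x['score'],x['location']) for x in imaging.place_of(p,t)][:8])
E
```

```text
pics
0.0 [0.19572056 0.59289418 0.2378992 ] [ 1.58680352e-01  9.87329577e-01 -9.19085668e-04 -8.89875503e-05] 1.0014760478315106
scene {'camera_matrix': [[443.5882157339089, 0.0, 270.6917998736075], [0.0, 443.5882157339089, 204.461430007733], [0.0, 0.0, 1.0]], 'R': [[0.22837023237042173, 0.9735411299341102, -0.00804396007547709], [0.7279742373599123, -0.1762404171575056, -0.6625653364766393], [-0.6464522772079415, 0.14545440415045782, -0.748960926621611]], 't': [-0.04722712463799315, -0.36971739850309226, 1.3806810714343714], 'shot': 1}
stray_tube_top [(0.59, [168.0, 401.7])]
empty_place_mouth []
empty_place [(0.44, [206.4, 247.4])]
side {'camera_matrix': [[467.9772617693449, 0.0, 282.9493500293396], [0.0, 467.9772617693449, 209.25262431437793], [0.0, 0.0, 1.0]], 'R': [[0.7895351201420387, -0.6137040558924273, 0.0012750856759062693], [-0.3496980359009396, -0.4515947315441856, -0.8208370618634129], [0.5043268560659063, 0.647633793298898, -0.5711610035952726]], 't': [-0.5049510783440683, 0.2142950113628363, 0.7524227040873479], 'shot': 2}
stray_tube_top [(0.55, [147.1, 189.1])]
empty_place_mouth []
empty_place []
wrist {'camera_matrix': [[310.33692935597304, 0.0, 282.6642298183589], [0.0, 310.33692935597304, 210.2510877242524], [0.0, 0.0, 1.0]], 'hand_eye': [[-0.00036241471982259815, -0.9516845729956805, -0.30707709484362145, 0.08052993691532763], [0.9999999329911897, -0.0003607812850609026, -6.208444927980671e-05, 0.00036576643215235904], [-5.1702856287883374e-05, -0.3070770967670691, 0.9516846399768785, -0.14613664875551055], [0.0, 0.0, 0.0, 1.0]], 'shot': 3}
stray_tube_top []
empty_place_mouth []
empty_place []
```

View pics/scene0.png

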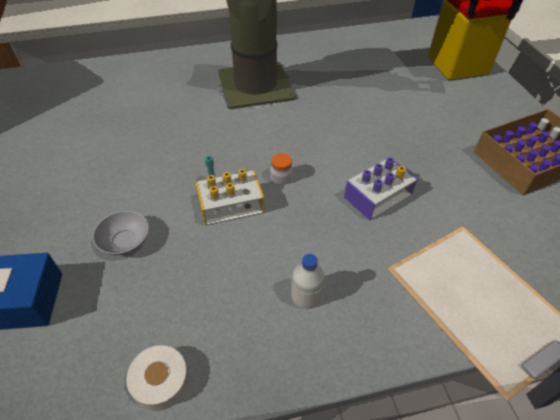

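View pics/side0.png

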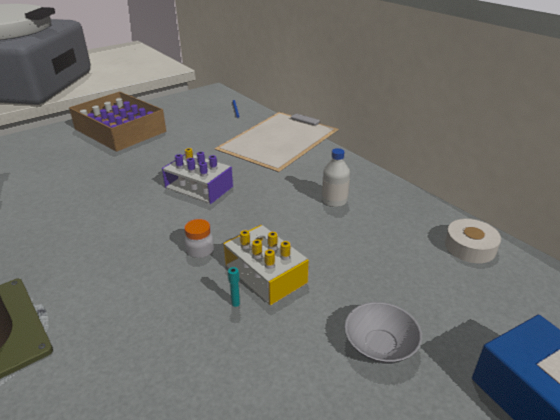

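View pics/wrist0.png

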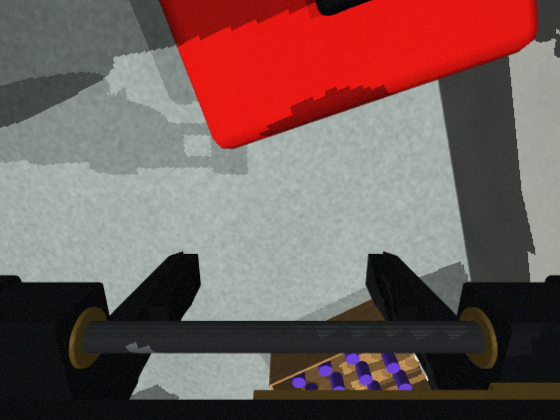

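```bash
python3 - <<'E'
import cv2,numpy as np
a=cv2.imread('pics/scene0.png');b=cv2.imread('pics/side0.png')
c=[a[145:225,190:270],a[150:220,340:420],b[225:305,220:315],b[140:205,155:240]]
c=[cv2.resize(x,(400,300),interpolation=cv2.INTER_CUBIC) for x in c]
cv2.imwrite('pics/zoom0.png',np.vstack([np.hstack(c[:2]),np.hstack(c[2:])]))
E
```

```text
(no output)
```

View pics/zoom0.png

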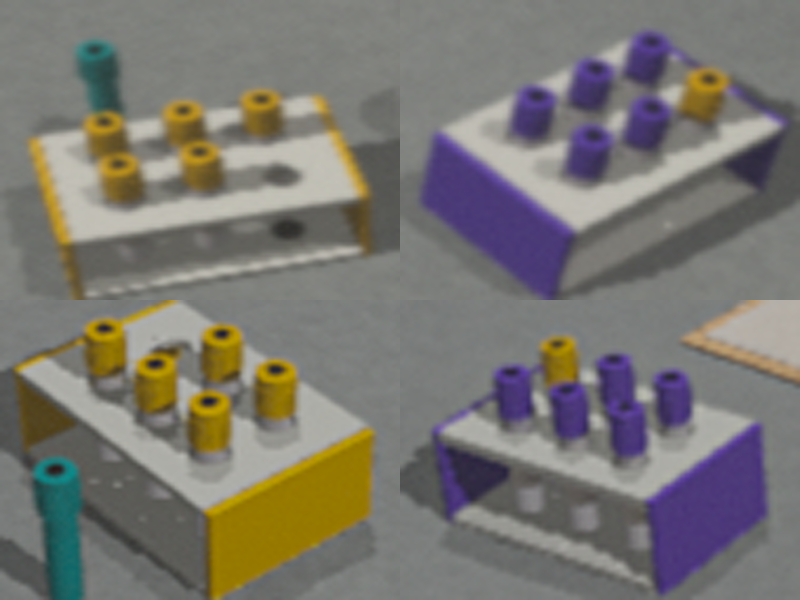

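```bash
cat > fit.py <<'E'
import numpy as np
from scipy.optimize import least_squares
K={'s':np.array([[443.588,0,270.692],[0,443.588,204.461],[0,0,1]]),'d':np.array([[467.977,0,282.949],[0,467.977,209.2526],[0,0,1]])}
R={'s':np.array([[0.22837023,0.97354113,-0.00804396],[0.72797424,-0.17624042,-0.66256534],[-0.64645228,0.1454544,-0.74896093]]),
'd':np.array([[0.78953512,-0.61370406,0.00127509],[-0.34969804,-0.45159473,-0.82083706],[0.50432686,0.64763379,-0.571161]])}
T={'s':np.array([-0.04722712,-0.3697174,1.38068107]),'d':np.array([-0.50495108,0.21429501,0.7524227])}
def proj(c,X):
    p=K[c]@(R[c]@X+T[c]); return p[:2]/p[2]
def un(uv,o,sz): return np.array([o[0]+(uv[0]+.5)*sz[0]/400-.5,o[1]+(uv[1]+.5)*sz[1]/300-.5])
A=lambda pts,o,sz:[un(p,o,sz) for p in pts]
# order: (-18,-36),(-18,0),(-18,36),(18,-36),(18,0),(18,36)
L=[(x,y) for x in(-.018,.018) for y in(-.036,0,.036)]
Y={'s':A([(105,120),(183,108),(261,97),(120,162),(199,152),(282,175)],(190,145),(80,80)),
   'd':A([(209,100),(155,62),(105,28),(275,68),(221,34),(170,50)],(220,225),(95,80))}
P={'s':A([(136,95),(193,68),(251,41),(190,134),(247,104),(309,78)],(340,150),(80,70)),
   'd':A([(228,107),(170,89),(112,72),(272,76),(214,60),(160,43)],(155,140),(85,65))}
def W(p,l,z):
    c,s=np.cos(p[2]),np.sin(p[2]); return np.array([p[0]+c*l[0]-s*l[1],p[1]+s*l[0]+c*l[1],z])
for n,D in(('yellow',Y),('purple',P)):
  for cams in('sd','s','d'):
    def f(p): return np.concatenate([proj(c,W(p,l,.056 if n=='yellow' and i==5 else .086))-D[c][i] for c in cams for i,l in enumerate(L) if not(n=='yellow' and i==5 and c=='d')])
    s=least_squares(f,[.5,0,0]); r=f(s.x)
    print(n,cams,s.x.round(4),'rms',np.sqrt(np.mean(r**2)).round(2),'target',W(s.x,L[5],0).round(4)[:2], np.round(W(s.x,L[2],0)[:2],4))
    
E
python3 fit.py
```

```text
yellow sd [ 0.4723 -0.1596  0.0414] rms 0.48 target [ 0.4888 -0.1229] [ 0.4528 -0.1244]
yellow s [ 0.4702 -0.1592  0.0289] rms 0.21 target [ 0.4872 -0.1227] [ 0.4512 -0.1237]
yellow d [ 0.4732 -0.1596  0.0424] rms 0.18 target [ 0.4897 -0.1229] [ 0.4537 -0.1244]
purple sd [0.5261 0.1883 0.377 ] rms 0.52 target [0.5295 0.2284] [0.4961 0.2151]
purple s [0.524  0.1897 0.37  ] rms 0.26 target [0.5277 0.2297] [0.4942 0.2167]
purple d [0.5266 0.1867 0.3865] rms 0.14 target [0.5297 0.2268] [0.4964 0.2133]
```

The scene and side views agree. The misplaced yellow cap is in the +x/+y corner of the purple rack, at scene (402,168), world ≈ (0.529, 0.228). The empty hole is in the +x/+y corner of the yellow rack, at scene (246,191), world ≈ (0.489, -0.123). I'll shut the fingers, rise, and travel high to the stray tube.

```bash
python3 -m creep '[[255,0,0,-0.05,0],[255,-0.03,-0.017,-0.05,0],[255,-0.08,-0.045,-0.05,0],[255,-0.13,-0.073,-0.05,0],[255,-0.18,-0.101,-0.05,0],[255,-0.23,-0.129,-0.05,0],[255,-0.28,-0.157,-0.05,0],[255,-0.33,-0.185,-0.05,0],[255,-0.38,-0.213,-0.05,0],[255,-0.4,-0.224,-0.05,0]]' 10
```

```text
clock: 1.85
tool_pos: [0.5082, 0.2513, 0.2887]
eef_rot: [0.162, 0.987, -0.001, 0.001]
contact_force: [-0.5, 1.0, 0.3]
opening: 0.005
```

```bash
python3 - <<'E'
from plant import telemetry, imaging, r
import cv2,numpy as np
from scipy.spatial.transform import Rotation as Ro
s=telemetry.get_state(); p=imaging.snapshot("wrist"); cv2.imwrite('pics/wrist1.png',p['image'])
Rt=Ro.from_quat(s['eef_rot']).as_matrix(); H=np.array(p['hand_eye']); K=np.array(p['camera_matrix'])
np.savez('w1.npz',Rt=Rt,pos=s['tool_pos'],H=H,K=K)
print(s['tool_pos'],np.abs(s['qd']).max())
def ray(uv,z):
    o=Rt@H[:3,3]+s['tool_pos']; d=Rt@H[:3,:3]@np.linalg.solve(K,[*uv,1]); return o+d*(z-o[2])/d[2]
for x in imaging.place_of(p,'stray_tube_top'): print(x, ray(x['location'][::-1],.086))
X=np.array([.5295,.2284,.086]); c=H[:3,:3].T@(Rt.T@(X-s['tool_pos'])-H[:3,3]); print('expect',(K@c)[:2]/c[2])
E
```

```text
[0.50823559 0.25129358 0.2886925 ] 0.30392308512136174
{'location': [202.6, 270.3], 'score': 0.74} [0.52542205 0.23029772 0.086     ]
expect [269.92590942 206.24311705]
```

View pics/wrist1.png

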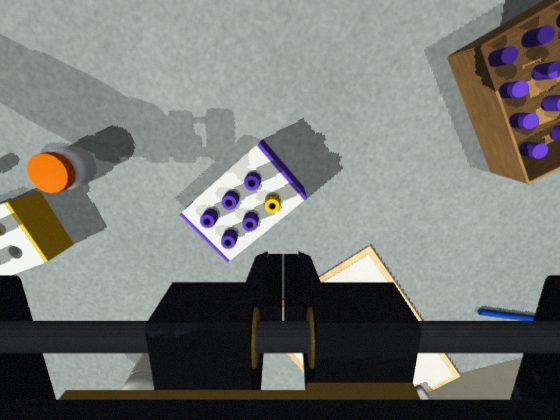

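```bash
cat > d.py <<'E'
from plant import telemetry
import numpy as np,sys
from scipy.spatial.transform import Rotation as Ro
s=telemetry.get_state(); Rt=Ro.from_quat(s['eef_rot']).as_matrix()
g=np.array([float(a) for a in sys.argv[1:4]])
print(s['clock'],s['tool_pos'].round(4),'qd',np.abs(s['qd']).max().round(3),'shift',(Rt.T@(g-s['tool_pos'])).round(4)); print(Rt.round(3))
E
python3 d.py .528 .2285 .107
```

```text
1.95 [0.5078 0.2522 0.2886] qd 0.063 shift [-0.0264 -0.0158  0.1817]
[[-0.948  0.319  0.001]
 [ 0.319  0.948 -0.002]
 [-0.002 -0.001 -1.   ]]
```

```bash
python3 -m creep '[[255,-0.026,-0.016,0,0],[255,-0.026,-0.016,0.03,0],[255,-0.026,-0.016,0.06,0],[255,-0.026,-0.016,0.08,0],[255,-0.026,-0.016,0.08,0],[255,-0.026,-0.016,0.08,0]]'; python3 - <<'E'
from plant import telemetry, imaging, r
import cv2,numpy as np
from scipy.spatial.transform import Rotation as Ro
s=telemetry.get_state(); p=imaging.snapshot("wrist"); cv2.imwrite('pics/wrist2.png',p['image'])
Rt=Ro.from_quat(s['eef_rot']).as_matrix(); H=np.array(p['hand_eye']); K=np.array(p['camera_matrix'])
def ray(uv,z):
    o=Rt@H[:3,3]+s['tool_pos']; d=Rt@H[:3,:3]@np.linalg.solve(K,[*uv,1]); return o+d*(z-o[2])/d[2]
for x in imaging.place_of(p,'stray_tube_top'): print(x, ray(x['location'][::-1],.086))
E
python3 d.py .528 .2285 .107
```

```text
clock: 2.7
tool_pos: [0.5251, 0.2335, 0.2096]
eef_rot: [0.158, 0.987, 0.001, 0.0]
contact_force: [0.0, 0.3, 0.2]
opening: 0.007
{'location': [206.7, 280.4], 'score': 0.7} [0.52761302 0.23109122 0.086     ]
2.8 [0.5256 0.233  0.2099] qd 0.005 shift [-0.0036 -0.0037  0.1029]
[[-0.95   0.313  0.002]
 [ 0.313  0.95   0.001]
 [-0.001  0.002 -1.   ]]
```

View pics/wrist2.png

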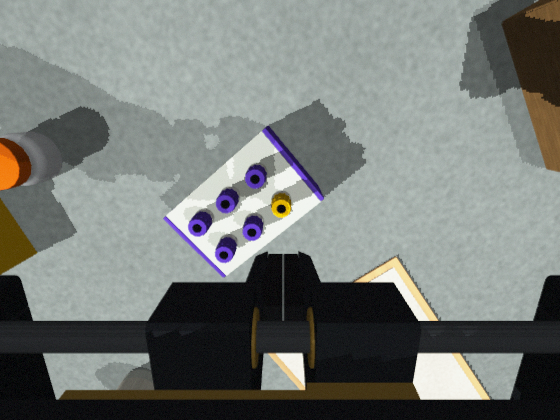

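```bash
python3 -m creep '[[255,-0.003,-0.003,0.03,0],[255,-0.003,-0.003,0.06,0],[255,-0.003,-0.003,0.085,0],[255,-0.003,-0.003,0.102,0],[255,-0.003,-0.003,0.102,0],[255,-0.003,-0.003,0.102,0]]'; python3 d.py .528 .2295 .107;  python3 - <<'E'
from plant import imaging
import cv2,numpy as np
a=imaging.snapshot("scene")['image'];b=imaging.snapshot("side")['image'];w=imaging.snapshot("wrist")['image']
c=[a[130:230,320:440],b[120:220,145:265],w[150:300,190:370]]
cv2.imwrite('pics/pt1.png',np.hstack([cv2.resize(x,(260,220),interpolation=cv2.INTER_CUBIC) for x in c]))
E
```

```text
clock: 3.55
tool_pos: [0.5278, 0.2287, 0.1077]
eef_rot: [0.159, 0.987, 0.001, 0.001]
contact_force: [0.2, 0.8, 0.5]
opening: 0.003
3.55 [0.5278 0.2287 0.1077] qd 0.008 shift [0.     0.0008 0.0007]
[[-0.95   0.313  0.002]
 [ 0.313  0.95   0.001]
 [-0.001  0.001 -1.   ]]
```

View pics/pt1.png

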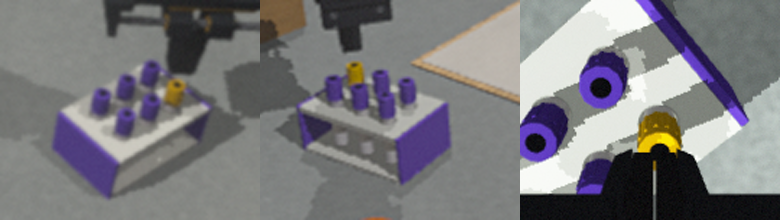

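The fingertips are just above the yellow cap in all three views, with a gap of about 2 cm. I'll hold here, then rise.

```bash
python3 -m creep '[[255,0,0,0,0],[255,0,0,0,0],[255,0,0,0,0],[255,0,0,0,0],[255,0,0,0,0],[255,0,0,0,0],[255,0,0,0,0],[255,0,0,0,0],[255,0,0,0,0],[255,0,0,0,0]]' && python3 -m creep '[[255,0,0,0,0],[255,0,0,0,0],[255,0,0,0,0],[255,0,0,0,0],[255,0,0,-0.04,0],[255,0,0,-0.1,0],[255,0,0,-0.16,0],[255,0,0,-0.18,0],[255,0,0,-0.18,0]]'; python3 d.py .489 -.123 .288
```

```text
clock: 4.95
tool_pos: [0.5271, 0.2283, 0.1067]
eef_rot: [0.159, 0.987, 0.0, -0.0]
contact_force: [-0.8, -0.3, 0.1]
opening: 0.009
clock: 6.08
tool_pos: [0.5279, 0.2287, 0.2883]
eef_rot: [0.159, 0.987, 0.001, 0.002]
contact_force: [-0.0, -1.2, 0.3]
opening: 0.005
6.075 [0.5279 0.2287 0.2883] qd 0.054 shift [-0.0734 -0.3462 -0.0004]
[[-0.95   0.314  0.004]
 [ 0.314  0.95   0.002]
 [-0.003  0.003 -1.   ]]
```

```bash
python3 -m creep '[[255,-0.006,-0.03,0,0],[255,-0.017,-0.08,0,0],[255,-0.028,-0.13,0,0],[255,-0.038,-0.18,0,0],[255,-0.049,-0.23,0,0],[255,-0.059,-0.28,0,0],[255,-0.068,-0.32,0,0],[255,-0.073,-0.346,0,0],[255,-0.073,-0.346,0,0],[255,-0.073,-0.346,0,0]]'; cat > look.py <<'E'
from plant import telemetry, imaging, r
import cv2,numpy as np,sys
from scipy.spatial.transform import Rotation as Ro
s=telemetry.get_state(); p=imaging.snapshot("wrist"); cv2.imwrite(sys.argv[1],p['image'])
Rt=Ro.from_quat(s['eef_rot']).as_matrix(); H=np.array(p['hand_eye']); K=np.array(p['camera_matrix'])
def ray(uv,z):
    o=Rt@H[:3,3]+s['tool_pos']; d=Rt@H[:3,:3]@np.linalg.solve(K,[*uv,1]); return o+d*(z-o[2])/d[2]
for n,z in(('empty_place_mouth',.056),('empty_place',.006)):
  for x in imaging.place_of(p,n): print(n,x, ray(x['location'][::-1],z))
np.savez('w.npz',Rt=Rt,pos=s['tool_pos'],H=H,K=K)
E
python3 look.py pics/wrist3.png; python3 d.py .489 -.123 .107
```

```text
clock: 7.32
tool_pos: [0.4877, -0.1217, 0.2858]
eef_rot: [0.158, 0.987, 0.001, -0.001]
contact_force: [0.2, 0.2, -0.0]
opening: 0.005
empty_place_mouth {'location': [181.3, 280.9], 'score': 0.47} [ 0.48974335 -0.12412119  0.056     ]
empty_place {'location': [173.0, 283.8], 'score': 0.43} [ 0.49024796 -0.12028628  0.006     ]
7.475 [ 0.4881 -0.1215  0.2864] qd 0.007 shift [-0.0014 -0.0013  0.1794]
[[-0.95   0.311 -0.   ]
 [ 0.311  0.95   0.001]
 [ 0.001  0.001 -1.   ]]
```

View pics/wrist3.png

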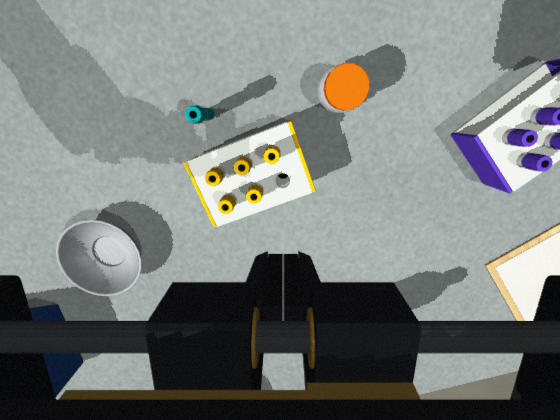

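The wrist view shows the empty hole at (283,180), which gives about (0.490, -0.123) and agrees with the fit. Descending.

```bash
python3 -m creep '[[255,-0.002,-0.001,0.03,0],[255,-0.002,-0.001,0.08,0],[255,-0.002,-0.001,0.13,0],[255,-0.002,-0.001,0.165,0],[255,-0.002,-0.001,0.181,0],[255,-0.002,-0.001,0.181,0],[255,-0.002,-0.001,0.181,0]]'; python3 d.py .4895 -.123 .105;  python3 - <<'E'
from plant import imaging
import cv2,numpy as np
a=imaging.snapshot("scene")['image'];b=imaging.snapshot("side")['image'];w=imaging.snapshot("wrist")['image']
c=[a[130:230,180:300],b[200:310,210:330],w[150:300,190:370]]
cv2.imwrite('pics/pt2.png',np.hstack([cv2.resize(x,(260,220),interpolation=cv2.INTER_CUBIC) for x in c]))
E
```

```text
clock: 8.35
tool_pos: [0.4903, -0.1242, 0.1064]
eef_rot: [0.158, 0.987, 0.0, 0.001]
contact_force: [-0.5, -0.5, 0.5]
opening: 0.01
8.35 [ 0.4903 -0.1242  0.1064] qd 0.013 shift [0.0011 0.0009 0.0014]
[[-0.95   0.313  0.001]
 [ 0.313  0.95   0.   ]
 [-0.001  0.001 -1.   ]]
```

View pics/pt2.png

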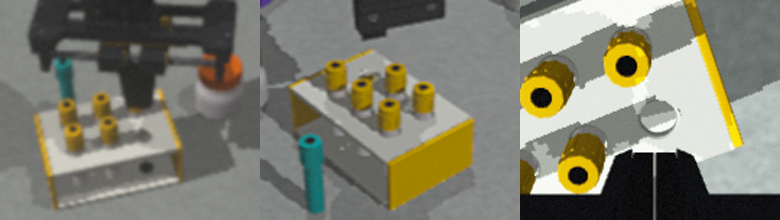

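```bash
python3 -m creep '[[255,0,0,0,0],[255,0,0,0,0],[255,0,0,0,0],[255,0,0,0,0],[255,0,0,0,0],[255,0,0,0,0],[255,0,0,0,0],[255,0,0,0,0],[255,0,0,0,0],[255,0,0,0,0]]' && python3 -m creep '[[255,0,0,0,0],[255,0,0,0,0],[255,0,0,0,0],[255,0,0,0,0],[255,0,0,0,0],[255,0,0,0,0]]'; python3 -c "
from plant import r
print(r.finish_job())"
```

```text
clock: 9.75
tool_pos: [0.4896, -0.1247, 0.1057]
eef_rot: [0.159, 0.987, 0.0, 0.0]
contact_force: [0.3, -0.2, 0.8]
opening: 0.005
clock: 10.5
tool_pos: [0.4896, -0.1247, 0.1057]
eef_rot: [0.159, 0.987, 0.0, 0.0]
contact_force: [0.1, 0.1, -0.1]
opening: 0.005
the job is handed in; nothing more can be done
None
```

I pointed at both spots in the order asked, and handed the job in at about 10.5 s with the arm still pointing at the empty place.

- **Stray tube:** With the fingers shut, I held the fingertips about 2 cm above the yellow cap in the purple rack, at (0.528, 0.229, 0.107), for about 2.1 s.
- **Transit:** I rose straight up and crossed at about 0.29 m, roughly 20 cm above the cap tops.
- **Empty place:** I came straight down over the hole in the yellow rack and held at (0.490, -0.124, 0.106), about 2 cm above cap level, for just over 2 s.

**Checks:** The scene, side and wrist views agreed on both targets to within about 3 mm. The pictures at each spot showed the fingertips over the right place and nothing disturbed. Every wrist force reading was near 1 N or less, which is noise level, so there was no sign of contact. No check failed. I took no picture after the final hold.

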